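Prime the dish-top solvent dispenser

ROBOT

A 6-joint arm with a two-finger parallel gripper is mounted at the origin on the work surface; the furniture and walls round the work are solid. World frame = base frame: x ahead of the robot, y to its left, z up, the work surface at z = 0. Lengths are in m, angles in rad, forces in N, time in s.
With the tool pointing down it reaches from about 0.275 to 0.725 m from the base axis. Payload 5.6 kg.
Tool frame: the origin (TCP) lies on the centre line of the jaws, within the pads' length; the fingertips stand 11 mm ahead of it and the grasp point (between the pads) lies 8 mm behind it; z points along the fingers, y is the line along which they close (so a half turn about z gives the same grasp; the last joint's range is limited). The gripper opens to 85 mm and grips with 20 to 120 N. Pads are 22 mm wide; open, the fingers measure 114 mm over their backs; the gripper's body (76 mm by 85 mm) begins 54 mm behind the grasp point. The pads swing forward as they close: fully open they stand 13 mm farther back than shut.
Start: joints at [-1.064, 0.255, 0.108, 0, -1.424, -0.285], TCP at [0.121, -0.537, 0.242] pointing down, gripper open.
Joint ranges: [-2.95, 2.95], [-1.21, 1.97], [-1.09, 1.5], [-2.87, 1.71], [-2.94, -0.07], [-3.05, 3.05]. Speed limits (rad/s): [2.57, 2.57, 3.14, 3.14, 3.14, 3.14].

INTERFACE

Orientations are given as a 3x3 rotation matrix whose columns are the frame's x, y, z axes.
In Python, from cell import r, imaging, finish_job, regions_of, spot_point gives the robot as it stands. The module is installed in compiled form; this text tells all that it offers.
- The arm moves only by the tool apply_moves, never from a script. Its argument "deltas" is a list of rows, each a list of 3 entries, a list of its own where there are three numbers: the shift along the tool's x, y, z in m, then the turn, a rotation vector about the tool's x, y, z in rad, then the opening, from 0 (shut) to 1 (fully open). In form: [[[tx, ty, tz], [rx, ry, rz], fingers], ...]. A call has exactly 8 rows; each row shifts and turns the commanded pose from where the row before left it, along the tool's axes as they then stand; what a row does not reach is not made up. A row lasts 1/12 s, in which the tool goes at most 41.7 mm and 7.16 degrees, less where a joint would pass 70% of its speed; a pose out of reach is approached as far as the arm can. A call is refused whole if a number of a shift passes 0.0417 or a number of a turn 0.125, either way. A call with a gripper value outside its range is refused whole. The fingers move at their own pace and stop on an object; the grip force is fixed at half the most. Time passes only in rows, so rows that do not move let the fingers close, or fill a call up. It gives the time, the measured TCP pose, the force, the opening and the grip force at its end, in the units of the state.
- r.get_state(): the state, without advancing time (a new reading comes with each control period).
- imaging.read_camera(name): name is "scene" or "top" or "wrist"; returns the picture (400x640x3 uint8, blue, green, red); there is no depth.
- imaging.camera_params(name): a dict with "fx", "fy", "cx", "cy" (pixels), "T" (4x4, takes a point from camera to world coordinates). Camera axes: x right, y down, z forward; pixel columns grow to the right and rows downward; lengths in m; the calibration is good to about 2 mm. A picture is of the moment at which its call begins: read the wrist's pose just before it. camera_params takes no time and is no camera call; for the wrist camera it gives the pose at the moment of the call.
- finish_job(): hands the job in; it is judged then, once.
Trained networks look in the newest picture that a camera, given by its name, has taken for a name from the list of things; names that differ only in an ending like _2 or _b are one class to them, and where a whole thing is asked for, a point or a joint stands for the part that bears it (a point fixed in the world has none). Each returns a list of dicts, best first, with "conf" (0 to 1); they miss things now and then, are a little off and sometimes report something else, mostly with a low value. They report only what shows in the picture. A call takes as long as a camera call. They do not tell look-alikes from the thing itself.
- regions_of(target, camera): "mask" (400x640 bool, what is visible of it) and "centre" ([column, row] as shares, 0 to 1, of the picture: columns of its width, rows of its height, amid what is visible of it).
- spot_point(target, camera): "centre" ([column, row] as shares, 0 to 1, of the picture: columns of its width, rows of its height: a listed point, or the origin of a listed thing).
The state is a dict: "time_s": time; "joint_pos": joint angles; "joint_vel": joint speeds; "effort": joint torques, N m; "tcp_pos": TCP position; "tool_rot": TCP orientation; "contact_force": force on the tool from outside, world axes, zero at the start; "torque": the same for the moment, N m; "width": finger opening in m; "grasp_force": force on a finger pad.
Only numpy, scipy, OpenCV 4.12 (cv2) and the standard library are available. Lean on these libraries where they do the work, as an engineer would, in place of code of your own. Each camera call takes 0.05 s, during which the arm holds its last target. There are 200 camera calls.

TASK

The squat solvent dispenser with the saucer-shaped top has stood idle and needs priming before fossil cleaning: press its saucer all the way down to the stop, hold it there for a moment, then let it spring fully back up. Keep the dispenser standing where it is, and do not pump, tip over or push away the slim bottle with the spout.

Things in the scene. Friction and masses are not known exactly. Their poses are not given: they have to be found in the camera images.
- dish_dispenser: the dispenser to prime: loose, squat, upright white plastic bottle, 84 mm in diameter, about 0.8 kg, with a steel collar and, on top, a steel saucer (shallow dish) on a short stem. Origin at the centre of its underside, on the table; z up along the bottle's axis. At rest the saucer is 60 mm across its rim at 142 mm above the origin; its flat floor, 36 mm across, is 139 mm above the origin, centred on the axis. The saucer moves straight down when pressed.
- dish_plunger (a joint): how far the saucer is pressed down, in m: 0 up at rest, 0.015 at the hard stop (saucer floor then 124 mm above the origin). Spring: it starts to move at about 4 N and needs about 9 N to reach the stop; it comes back up by itself when let go.
- spout_bottle: the other dispenser, not to be used: loose, slim, upright white plastic pump bottle, 68 mm in diameter and 178 mm tall, with a small steel pump head 24 mm across whose spout sticks out 46 mm to its own -x side. Origin at the centre of its underside, z up. It may stand to the left or to the right of the other one.
- spout_plunger (a joint): how far the spout bottle's head is pressed down, in m: 0 up at rest, 0.015 at its stop. To be left at 0. (Other bystanders, not listed: a tan bottle with a blue screw cap, 60 mm in diameter, 143 mm tall, no plunger; a mug; a roll of tape.)
Things that resemble listed ones, but are neither listed nor needed, are in the scene too. Leave any yellow look-alike of the dish_dispenser alone.

How it is judged:
On the way:
1. the saucer is pressed down to its stop (within 3 mm) and held there for 0.2 s (value of joint dish_plunger above 0.012 m), for 0.2 s.
At the end, for the whole second after the job is handed in: The saucer is back up (within 2 mm of rest) after its full stroke; the dish dispenser stands still and upright (within 10 degrees), within 30 mm of where it started; the spout bottle stands upright (within 10 degrees), within 30 mm of where it started, its head up (within 2 mm) (value of joint each of dish_plunger, spout_plunger below 0.002 m and distance of each of dish_dispenser, spout_bottle from where it was at the start of the episode below 0.03 m and angle between each of dish_dispenser, spout_bottle's own z axis and vertical below 0.17 rad and linear speed of dish_dispenser below 0.02 m/s); the robot touches nothing.
It fails at once if the spout bottle's head is pressed by more than 4 mm (value of joint spout_plunger above 0.004 m).
It fails at once if either dispenser is tipped by more than 20 degrees (angle between any of dish_dispenser, spout_bottle's own z axis and vertical above 0.35 rad).
It fails at once if either dispenser is shoved more than 40 mm from where it started (distance of any of dish_dispenser, spout_bottle from where it was at the start of the episode above 0.04 m).
It also fails if it takes over 27 s, if anything falls off the work surface, if the arm or the gripper's body presses on something with over 40 N, if the wrist force passes 120 N, or if a joint passes its speed limit or range.

## Working session

There is one attempt and no reset: what is moved stays moved. The work goes in short steps, Python scripts to look and compute and a tool call to move; the robot and the scene stay as the last step left them, time stands still between calls to the robot, and variables do not carry over. Pictures are saved under pics/ and viewed, at most 10 in all, crops included, and the job is handed in when it is done.

Besides the shell and the picture viewer there is one more tool, called after ">>>" by a JSON object that holds its "op" and its "data", one argument or row to a line. apply_moves: Moves the arm, as the interface text tells. Its arguments: {"type":"object","properties":{"deltas":{"type":"array","items":{"type":"array"}}},"required":["deltas"]}

```bash
mkdir -p pics; python3 - <<'E'
from cell import r, imaging, regions_of, spot_point
import cv2, numpy as np
ims=[]
for c in ("scene","top"):
    im=imaging.read_camera(c); p=imaging.camera_params(c); ims.append(im); cv2.imwrite(f"pics/{c}0.png",im)
    print(c,p["fx"],p["cx"],p["cy"],np.round(p["T"],3).tolist())
    for t in ("dish_dispenser","spout_bottle"):
        for d in regions_of(t,c): print("reg",t,round(d["conf"],2),np.round(np.array(d["centre"])*[640,400],1),d["mask"].sum())
        for d in spot_point(t,c): print("spot",t,round(d["conf"],2),np.round(np.array(d["centre"])*[640,400],1))
s=r.get_state();print(s["time_s"],s["tcp_pos"],np.round(s["tool_rot"],3).tolist())
E
```

```text
scene 484.47583250184147 323.6818357157186 191.4366888219373 [[-0.664, -0.646, 0.375, 0.107], [-0.747, 0.564, -0.35, 0.381], [0.015, -0.513, -0.858, 0.977], [0.0, 0.0, 0.0, 1.0]]
reg dish_dispenser 0.7 [249.3 231. ] 1973
spot dish_dispenser 0.76 [252.1 242. ]
spot dish_dispenser 0.58 [340.5 157.7]
reg spout_bottle 0.73 [322.6 189. ] 1549
spot spout_bottle 0.64 [326.7 207.1]
top 435.72068454527175 315.74846413045196 196.91747570802184 [[0.393, -0.87, 0.298, 0.197], [-0.92, -0.373, 0.124, -0.123], [0.003, -0.322, -0.947, 1.003], [0.0, 0.0, 0.0, 1.0]]
reg dish_dispenser 0.9 [376. 181.] 1590
reg dish_dispenser 0.57 [252.3 153. ] 1496
spot dish_dispenser 0.8 [374.2 190.9]
spot dish_dispenser 0.58 [254.9 162.2]
reg spout_bottle 0.6 [314.8 193.5] 1146
spot spout_bottle 0.59 [313.4 202.3]
0.5 [ 0.12099583 -0.53650324  0.24224998] [[-0.976, -0.22, 0.0], [-0.22, 0.976, 0.0], [-0.0, 0.0, -1.0]]
```

View pics/scene0.png

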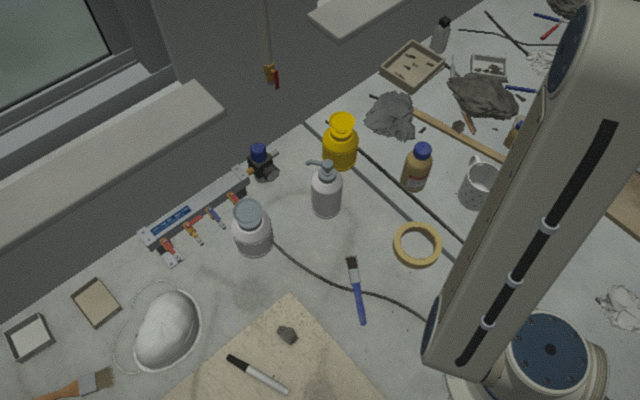

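View pics/top0.png

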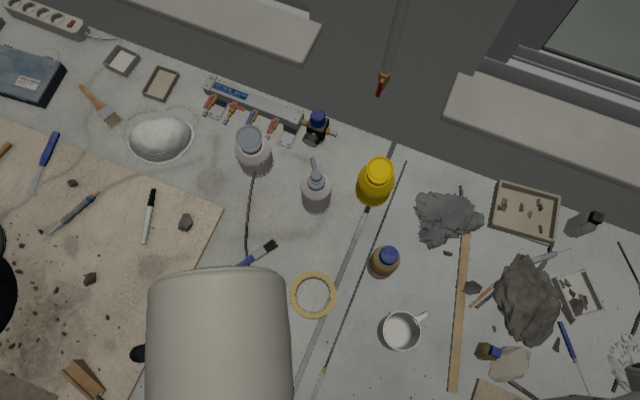

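Candidates for the dish dispenser are the white squat bottle (scene 250,228; top 253,150) and the yellow one (scene 340,143; top 377,180). The white one fits, since it is white with a steel saucer; the yellow one is the look-alike. The spout bottle is at scene (326,190), top (315,190). I'll confirm with an enlarged crop and work out the positions.

```bash
cat > h.py <<'E'
import numpy as np
from cell import imaging
def ray(c,uv):
    p=imaging.camera_params(c); T=np.array(p["T"])
    d=T[:3,:3]@[(uv[0]-p["cx"])/p["fx"],(uv[1]-p["cy"])/p["fy"],1]
    return T[:3,3],d
def at_z(c,uv,z):
    o,d=ray(c,uv); return o+d*(z-o[2])/d[2]
def proj(c,X):
    p=imaging.camera_params(c); q=np.linalg.inv(p["T"])@np.r_[X,1]
    return np.array([p["fx"]*q[0]/q[2]+p["cx"],p["fy"]*q[1]/q[2]+p["cy"]])
E
python3 - <<'E'
from h import *
import cv2
a=cv2.imread("pics/scene0.png")[170:270,205:365]; b=cv2.imread("pics/top0.png")[110:220,215:405]
a=cv2.resize(a,(640,400),interpolation=3)[:,:400]; b=cv2.resize(b,(691,400),interpolation=3)[:,:400]
cv2.imwrite("pics/crop.png",np.hstack([a,b]))
for c,f in (("scene",(252.1,242)),("top",(254.9,162.2))): print(c,"dish base",at_z(c,f,0))
print("scene saucer",at_z("scene",(248,212),.142),"top",at_z("top",(250,139),.142))
print("spout",at_z("scene",(326.7,207),0),at_z("top",(313.4,202.3),0))
print("spout head",at_z("scene",(326,168),.175),at_z("top",(317,177),.175),"spout tip",at_z("scene",(309,163),.17),at_z("top",(312,160),.17))
print("yellow",at_z("scene",(343,118),.14),at_z("top",(380,167),.14))
print("blue knob",at_z("scene",(259,150),.06),"sill edge scene z.3",at_z("scene",(225,108),.3),at_z("top",(305,60),.3))
E
```

```text
scene dish base [0.54081333 0.18767075 0.        ]
top dish base [0.53700369 0.18425466 0.        ]
scene saucer [0.53426148 0.1827749  0.142     ] top [0.53436754 0.17452431 0.142     ]
spout [0.4982507  0.00481272 0.        ] [0.49771884 0.00826572 0.        ]
spout head [0.49508452 0.01422539 0.175     ] [4.98097813e-01 3.51532927e-05 1.75000000e-01] spout tip [0.52896747 0.02968036 0.17      ] [0.53072665 0.02522108 0.17      ]
yellow [ 0.58643943 -0.11876889  0.14      ] [ 0.58521319 -0.10990172  0.14      ]
blue knob [0.69023339 0.04540971 0.06      ] sill edge scene z.3 [0.6517263  0.12244835 0.3       ] [0.66420173 0.09652809 0.3       ]
```

View pics/crop.png

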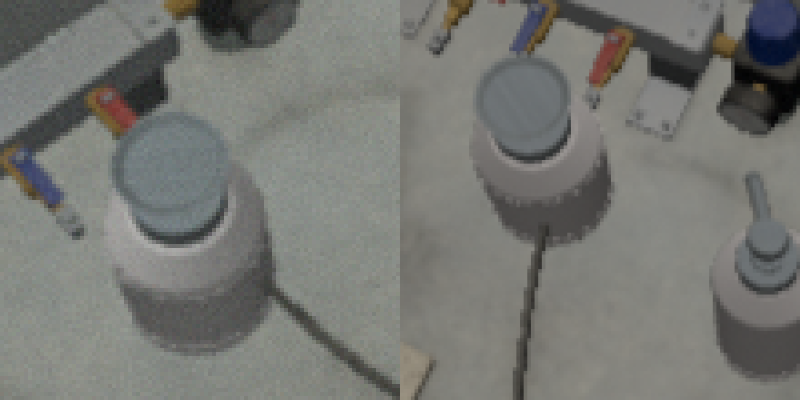

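The crop shows the white squat bottle with its steel saucer centred at scene (247.5,210), top (248.5,138.5), i.e. about (0.534, 0.178). That is the target. The slim spout bottle stands at about (0.497, 0.006). I'll travel high with the fingers shut.

>>> {"op": "apply_moves", "data": {
  "deltas": [
    [[-0.0265,0.0287,-0.008],[0,0,0],0],
    [[-0.0265,0.0287,-0.008],[0,0,0],0],
    [[-0.0265,0.0287,-0.008],[0,0,0],0],
    [[-0.0265,0.0287,-0.008],[0,0,0],0],
    [[-0.0265,0.0287,-0.008],[0,0,0],0],
    [[-0.0265,0.0287,-0.008],[0,0,0],0],
    [[-0.0265,0.0287,-0.008],[0,0,0],0],
    [[-0.0265,0.0287,0],[0,0,0],0]
  ]
}}

```text
time_s: 1.17
tcp_pos: [0.2781, -0.2647, 0.3001]
tool_rot: [[-0.976, -0.22, 0.003], [-0.22, 0.976, -0.002], [-0.003, -0.003, -1.0]]
contact_force: [1.1, 0.4, -0.1]
width: -0.0001
grasp_force: 0.0
```

>>> {"op": "apply_moves", "data": {
  "deltas": [
    [[-0.0265,0.0287,0],[0,0,0],0],
    [[-0.0265,0.0287,0],[0,0,0],0],
    [[-0.0265,0.0287,0],[0,0,0],0],
    [[-0.0265,0.0287,0],[0,0,0],0],
    [[-0.0265,0.0287,0],[0,0,0],0],
    [[-0.0265,0.0287,0],[0,0,0],0],
    [[-0.0265,0.0287,0],[0,0,0],0],
    [[0,0,0],[0,0,0],0]
  ]
}}

```text
time_s: 1.83
tcp_pos: [0.4162, -0.0246, 0.2974]
tool_rot: [[-0.974, -0.224, -0.001], [-0.224, 0.974, 0.001], [0.001, 0.001, -1.0]]
contact_force: [-0.2, -0.1, -0.0]
width: 0.0001
grasp_force: 0.0
```

>>> {"op": "apply_moves", "data": {
  "deltas": [
    [[-0.0266,0.0286,0],[0,0,0],0],
    [[-0.0266,0.0286,0],[0,0,0],0],
    [[-0.0266,0.0286,0],[0,0,0],0],
    [[-0.0266,0.0286,0],[0,0,0],0],
    [[-0.0266,0.0286,0.005],[0,0,0],0],
    [[-0.0266,0.0286,0.015],[0,0,0],0],
    [[0,0,0.02],[0,0,0],0],
    [[0,0,0],[0,0,0],0]
  ]
}}

```text
time_s: 2.5
tcp_pos: [0.5305, 0.1744, 0.253]
tool_rot: [[-0.975, -0.222, -0.009], [-0.222, 0.975, -0.003], [0.009, -0.001, -1.0]]
contact_force: [-0.6, -0.4, -0.8]
width: 0.0002
grasp_force: 0.0
```

```bash
python3 - <<'E'
from h import *
from cell import r, regions_of, spot_point
import cv2
s=r.get_state();print(s["time_s"],s["tcp_pos"],np.round(s["tool_rot"],3).tolist(),s["contact_force"])
im=imaging.read_camera("wrist");p=imaging.camera_params("wrist");print(p["fx"],np.round(p["T"],3).tolist())
C=proj("wrist",[.534,.178,.142]);print("pred",C)
for d in regions_of("dish_dispenser","wrist")[:2]: print(d["conf"],np.array(d["centre"])*[640,400])
for d in spot_point("dish_dispenser","wrist")[:2]: q=np.array(d["centre"])*[640,400];print(d["conf"],q,at_z("wrist",q,0))
cv2.imwrite("pics/wrist.png",im)
sc=imaging.read_camera("top"); cv2.imwrite("pics/top1.png",sc)
E
```

```text
2.5 [0.53051825 0.17442418 0.25296083] [[-0.975, -0.222, -0.009], [-0.222, 0.975, -0.003], [0.009, -0.001, -1.0]] [-0.57344818 -0.44789154 -0.8410766 ]
333.1125583784191 [[-0.221, 0.925, 0.311, 0.45], [0.975, 0.21, 0.069, 0.155], [-0.001, 0.318, -0.948, 0.388], [0.0, 0.0, 0.0, 1.0]]
pred [327.47932685 206.99713736]
0.92 [ 41.088 170.92 ]
0.76 [325.824 170.92 ] [0.54201351 0.17918208 0.        ]
0.75 [ 78.4  158.08] [ 0.59127653 -0.11112835  0.        ]
```

View pics/wrist.png

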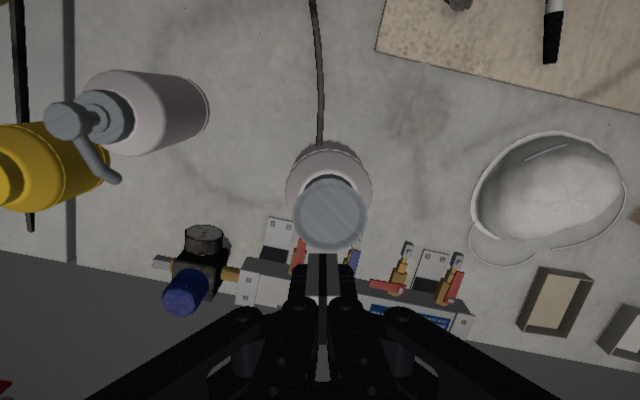

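The wrist view shows the saucer centred at (330,213), with the spout bottle well clear at left (130,115). This puts the saucer at about (0.539, 0.181). I'll correct by a few mm and descend to just above it.

>>> {"op": "apply_moves", "data": {
  "deltas": [
    [[-0.003,0.001,0.015],[0,0,0],0],
    [[-0.0025,0.001,0.02],[0,0,0],0],
    [[0,0,0.02],[0,0,0],0],
    [[0,0,0.015],[0,0,0],0],
    [[0,0,0.01],[0,0,0],0],
    [[0,0,0.005],[0,0,0],0],
    [[0,0,0],[0,0,0],0],
    [[0,0,0],[0,0,0],0]
  ]
}}

```text
time_s: 3.37
tcp_pos: [0.5374, 0.1763, 0.1748]
tool_rot: [[-0.976, -0.22, 0.002], [-0.22, 0.976, 0.001], [-0.002, 0.0, -1.0]]
contact_force: [-0.3, 0.0, -0.4]
width: 0.0001
grasp_force: 0.0
```

```bash
python3 - <<'E'
from h import *
from cell import r
import cv2
im=imaging.read_camera("wrist"); s=r.get_state();print(s["time_s"],s["tcp_pos"],s["contact_force"])
print(at_z("wrist",(330,213),.142),proj("wrist",[.539,.181,.142]),"tip",proj("wrist",s["tcp_pos"]+np.array(s["tool_rot"])[:,2]*.011))
a=cv2.resize(im[130:330,200:460],(780,600),interpolation=3);cv2.imwrite("pics/w2.png",a)
E
```

```text
3.4167 [0.53759154 0.17647576 0.17494696] [ 0.00436813 -0.10472208  0.68856902]
[0.51622358 0.17595967 0.142     ] [329.52103142 252.58317029] tip [322.10199238 269.43907856]
```

View pics/w2.png

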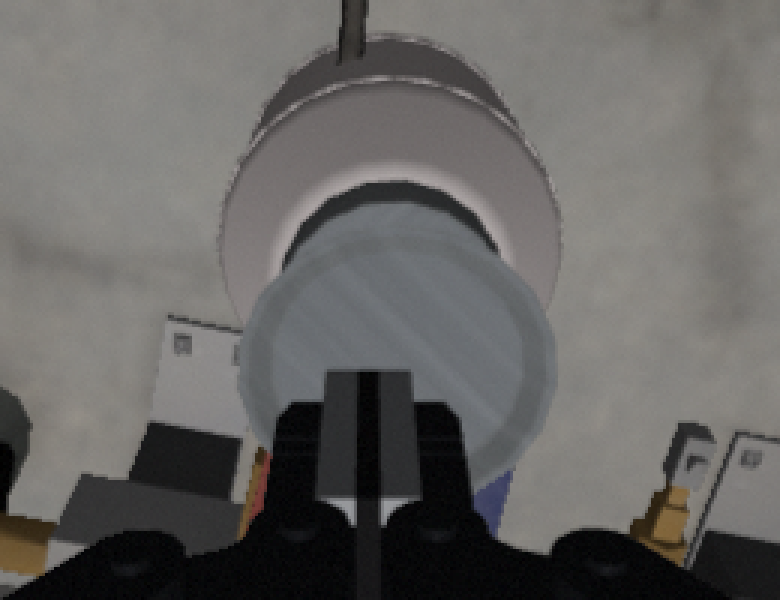

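The view shows the saucer rim centred at crop (398,362), i.e. pixel (332.7,250.7). The fingers are about 6 mm off in y, so I'll shift and press most of the way.

>>> {"op": "apply_moves", "data": {
  "deltas": [
    [[-0.001,0.003,0.005],[0,0,0],0],
    [[-0.001,0.003,0.008],[0,0,0],0],
    [[0,0,0.007],[0,0,0],0],
    [[0,0,0.005],[0,0,0],0],
    [[0,0,0.004],[0,0,0],0],
    [[0,0,0.004],[0,0,0],0],
    [[0,0,0.003],[0,0,0],0],
    [[0,0,0],[0,0,0],0]
  ]
}}

```text
time_s: 4.08
tcp_pos: [0.5374, 0.1831, 0.1377]
tool_rot: [[-0.975, -0.22, 0.0], [-0.22, 0.975, 0.001], [-0.0, 0.0, -1.0]]
contact_force: [-2.5, 1.4, 6.7]
width: 0.0001
grasp_force: 3.8
```

>>> {"op": "apply_moves", "data": {
  "deltas": [
    [[0,0,0.0015],[0,0,0],0],
    [[0,0,0.0015],[0,0,0],0],
    [[0,0,0.001],[0,0,0],0],
    [[0,0,0],[0,0,0],0],
    [[0,0,0],[0,0,0],0],
    [[0,0,0],[0,0,0],0],
    [[0,0,0],[0,0,0],0],
    [[0,0,0],[0,0,0],0]
  ]
}}

```text
time_s: 4.75
tcp_pos: [0.5377, 0.1831, 0.1351]
tool_rot: [[-0.975, -0.221, 0.002], [-0.221, 0.975, 0.001], [-0.002, 0.0, -1.0]]
contact_force: [-5.2, 0.7, 11.7]
width: 0.0004
grasp_force: 5.9
```

>>> {"op": "apply_moves", "data": {
  "deltas": [
    [[0,0,0.001],[0,0,0],0],
    [[0,0,0.001],[0,0,0],0],
    [[0,0,0],[0,0,0],0],
    [[0,0,0],[0,0,0],0],
    [[0,0,0],[0,0,0],0],
    [[0,0,0],[0,0,0],0],
    [[0,0,0],[0,0,0],0],
    [[0,0,0],[0,0,0],0]
  ]
}}

```text
time_s: 5.42
tcp_pos: [0.5383, 0.1831, 0.1352]
tool_rot: [[-0.975, -0.221, 0.004], [-0.221, 0.975, 0.001], [-0.004, 0.0, -1.0]]
contact_force: [-7.9, 0.0, 20.7]
width: -0.0002
grasp_force: 10.5
```

```bash
python3 - <<'E'
from h import *
import cv2
a=imaging.read_camera("scene")[170:270,205:305];b=imaging.read_camera("top")[110:210,205:305]
cv2.imwrite("pics/press.png",cv2.resize(np.hstack([a,b]),(800,400),interpolation=3))
E
```

```text
(no output)
```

View pics/press.png

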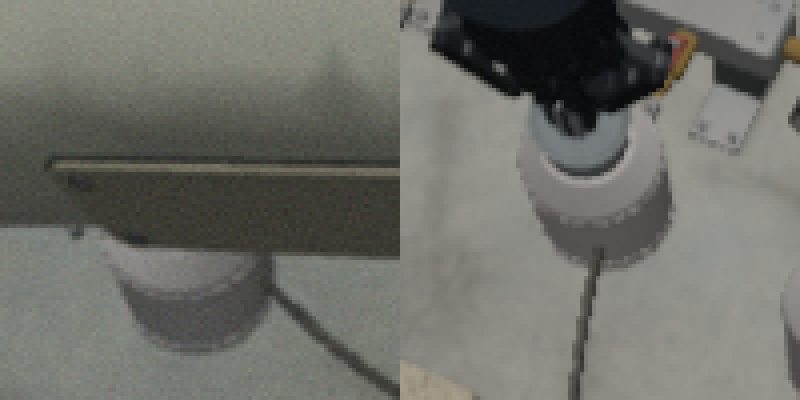

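The saucer is seated on its collar: the force rose from 11.7 to 20.7 N with no further travel, so it is at the hard stop at z = 0.135. The bottle is upright and in place, and the stop has been held for more than 0.5 s. Now I'll release straight up.

>>> {"op": "apply_moves", "data": {
  "deltas": [
    [[0,0,-0.003],[0,0,0],0],
    [[0,0,-0.005],[0,0,0],0],
    [[0,0,-0.007],[0,0,0],0],
    [[0,0,-0.015],[0,0,0],0],
    [[0,0,-0.02],[0,0,0],0],
    [[0,0,-0.025],[0,0,0],0],
    [[0,0,-0.025],[0,0,0],0],
    [[0,0,-0.01],[0,0,0],0]
  ]
}}

```text
time_s: 6.18
tcp_pos: [0.5387, 0.1827, 0.2447]
tool_rot: [[-0.975, -0.22, 0.005], [-0.22, 0.975, 0.001], [-0.005, 0.0, -1.0]]
contact_force: [0.3, -0.5, 0.4]
width: -0.0002
grasp_force: 0.0
```

>>> {"op": "apply_moves", "data": {
  "deltas": [
    [[0,0,0],[0,0,0],0],
    [[0,0,0],[0,0,0],0],
    [[0,0,0],[0,0,0],0],
    [[0,0,0],[0,0,0],0],
    [[0,0,0],[0,0,0],0],
    [[0,0,0],[0,0,0],0],
    [[0,0,0],[0,0,0],0],
    [[0,0,0],[0,0,0],0]
  ]
}}

```text
time_s: 6.85
tcp_pos: [0.5374, 0.1827, 0.2411]
tool_rot: [[-0.976, -0.22, -0.0], [-0.22, 0.976, -0.0], [0.0, -0.0, -1.0]]
contact_force: [0.7, 0.2, -0.0]
width: 0.0003
grasp_force: 0.0
```

```bash
python3 - <<'E'
from h import *
from cell import r
import cv2
im=imaging.read_camera("wrist");s=r.get_state();print(s["tcp_pos"],s["contact_force"],proj("wrist",[.538,.182,.142]))
p=proj("wrist",[.538,.182,.142]);e=[np.linalg.norm(proj("wrist",[.538,.152,z])-proj("wrist",[.538,.212,z])) for z in(.142,.127)];print("rim width px up/down",e)
cv2.imwrite("pics/end.png",im)
E
```

```text
[0.53747621 0.18269813 0.24122053] [ 0.32175679 -0.88916006 -0.16568504] [321.01407738 208.29527384]
rim width px up/down [np.float64(81.1679042114569), np.float64(76.75436519097124)]
```

View pics/end.png

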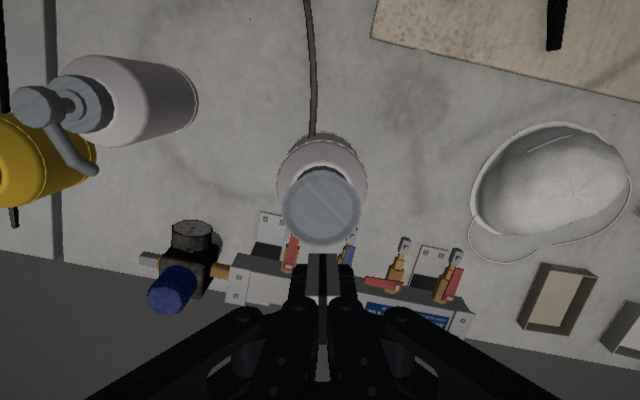

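The saucer is back up at (321,207), with the bottle upright and in place. The spout bottle (130,100) is untouched, and the arm is clear of everything.

```bash
python3 -c "
from cell import finish_job
print(finish_job())"
```

```text
the job is handed in; nothing more can be done
None
```

I pressed the white dish dispenser's saucer to its stop, held it for over 0.5 s and let it spring back up. The last wrist picture showed both dispensers upright and in place with the arm clear, and the job is handed in; no verdict came back.

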